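Sort the kit, then hold the sample carrier flush on the tilted stage

TASK

Clear the kit mat on the optical table: put the steel post into the tray that already holds a post and the black lens mount into the tray that already holds a lens mount. Then pick up the yellow sample carrier by its upright fin, tilt it to match the sloped face of the stage, and press it lightly but firmly against the face, flush, centred on the white patch with its long side running up the slope; finish still gripping the fin and holding it pressed there, do not let go. Leave everything else where it is.

Things in the scene. Friction and masses are not known exactly. Their poses are not given: they have to be found in the camera images.
- post_center (a point): The loose steel pedestal post, standing on the green kit mat: a round foot 32 mm across and 6 mm high, and above it a plain shaft 14 mm across; 60 mm tall in all, 60 to 130 g. This point is on its axis, 30 mm above its underside; z points up along the shaft.
- lens_center (a point): The loose black lens mount, lying flat on the kit mat: a disc 40 mm across and 18 mm high with a violet lens in its top, 40 to 85 g. This point is its centre, 9 mm above its underside.
- carrier_fin (a point): Sample carrier, lying on the kit mat: a yellow plate 75 x 50 x 6 mm (x, y, z) with an aluminium grip fin upright on its middle, 44 mm long (along x), 12 mm thick (along y), from 6 to 42 mm above the underside; 75 to 155 g. This point is the fin's middle, 24 mm above the underside. z points up out of the plate, x along its long side and the fin.
- carrier_under (a point): The centre of the carrier's flat underside; same axes as carrier_fin.
- mat: Green kit mat fixed to the table, 220 x 270 mm, 3 mm thick; origin at the centre of its underside. Which of the three kit things lies where on it varies.
- posts_tray_in (a point): Orange tray for posts, fixed, 160 x 110 x 25 mm outside (x, y, z), walls and floor 5 mm, open on top. This point is the centre of its inner floor, 5 mm above the table. One post like the loose one stands in it, about 45 mm along its +x. The two trays may change places.
- posts_tray_free (a point): The middle of the empty part of the posts tray's floor, 37 mm along the tray's -x from its centre; same axes as the tray.
- lens_tray_in (a point): Blue tray for lens mounts, of the same size and fixed. Centre of its inner floor, 5 mm above the table. One lens mount like the loose one lies in it, about 45 mm along its +x.
- lens_tray_free (a point): The middle of the empty part of the lens tray's floor, 37 mm along the tray's -x from its centre.
- stage_face (a point): Centre of the upper face of the tilting stage's steel plate, 100 (up the slope) x 80 mm with a white patch 77 x 52 mm in its middle, some 70 mm above the table, locked at a slope of 0.2 to 0.5 rad that faces roughly towards the robot. z is the normal out of the face, x runs up the slope, y is level, across it.
- stage: Black base of the tilting stage, bolted down, 100 x 100 mm, carrying the steel plate (which does not give way to a push) and with a cheek 66 mm tall on either side of the plate; origin at the centre of its underside; its x is the level direction in which the face rises.
- screwdriver: Green-handled screwdriver, about 190 mm long, lying between the robot and the stage; leave it. About 30 mm thick.
- mirror: Mirror mount on a post and a black foot, 112 mm tall, beyond the stage; leave it. Origin at its underside.
- beam_dump: Black finned beam dump on a steel post and round foot, 111 mm tall, beyond the trays; leave it. Origin at its underside.
- jar: Small jar with black cap, 60 mm across and about 60 mm tall, beyond the trays; leave it. Origin at its underside.
- filter_box: Red filter box 70 x 50 x 30 mm beyond the stage; leave it. Origin at its underside.
- post_spare_center (a point): The post already standing in the posts tray, like the loose one; this point is 30 mm above its underside.
- lens_spare_center (a point): The lens mount already lying in the lens tray, like the loose one; this point is its centre.

How it is judged:
By the outcome, as a careful person would: the job done as asked, in the order asked, and still so for the second after the job is handed in, while the arm keeps its last pose, push and grip.
It also fails if it takes over 72 s, if anything falls off the work surface, if the arm or the gripper's body presses on something with over 40 N, if the wrist force passes 120 N, or if a joint passes its speed limit or range.

ROBOT

A 7-joint arm with a two-finger parallel gripper is mounted at the origin on the work surface. World frame = base frame: x ahead of the robot, y to its left, z up, the work surface at z = 0. Lengths are in mm, angles in rad, forces in N, time in s.
With the tool pointing down it reaches from about 400 to 875 mm from the base axis. Payload 4.4 kg.
Tool frame: the origin (TCP) lies on the centre line of the jaws, within the pads' length; the fingertips stand 25 mm ahead of it and the grasp point (between the pads) lies 6 mm ahead of it (ctrl.finger_overhang is the distance from the TCP to the fingertips, in mm); z points along the fingers, y is the line along which they close (so a half turn about z gives the same grasp; the last joint's range is limited). The gripper opens to 85 mm and grips with 20 to 120 N. Pads are 22 mm wide; open, the fingers measure 114 mm over their backs; the gripper's body (76 mm by 85 mm) begins 54 mm behind the grasp point. The pads swing forward as they close: fully open they stand 13 mm farther back than shut.
Start: joints at [-1.349, 0.628, 0.038, 1.517, -0.027, 0.996, -0.02], TCP at [184.475, 623.287, 256.313] pointing down, gripper open.
Joint ranges: [-3.06, 3.06], [-0.37, 2.12], [-1.25, 1.32], [0.18, 2.47], [-1.1, 4.24], [0.23, 1.98], [-2.94, 2.94]. Speed limits (rad/s): [2.57, 2.57, 3.14, 3.14, 3.14, 3.14, 3.14].

INTERFACE

Orientations are given as [roll, pitch, yaw] about the fixed x, y, z axes, in that order (R = Rz(yaw) Ry(pitch) Rx(roll)).
In Python, from cell import ctrl gives the robot as it stands. The module is installed in compiled form; this text tells all that it offers.
- The arm moves only by the tool play_rows, never from a script. Its argument "targets" is a list of rows, each a list of 5 numbers: the closure, from 0 (fully open) to 1 (shut), then the shift along the tool's x, y, z in cm, then the turn about the tool's z in degrees. In form: [[gripper, dx, dy, dz, spin], ...]. A call has 1 to 10 rows; each row is the pose to reach, as a shift and turn from the pose commanded when the call began, along the tool's axes at that moment; what a row does not reach only later rows make up. A row lasts 1/10 s, in which the tool goes at most 50 mm and 8.59 degrees, less where a joint would pass 70% of its speed; a pose out of reach is approached as far as the arm can. A call with a gripper value outside its range is refused whole. The fingers move at their own pace and stop on an object; the grip force is fixed at half the most. Time passes only in rows, so rows that repeat a pose let the fingers close. It gives the time, the measured TCP pose, the force, the opening and the grip force at its end, in the units of the state.
- ctrl.read_state(): the state, without advancing time (a new reading comes with each control period).
- ctrl.get_image(name): name is "side" or "top"; returns (picture, depth): 400x640x3 uint8, red, green, blue; 400x640 float32, mm along the optical axis (not along the pixel's ray), 0 where there is no reading.
- ctrl.calibration(name): a dict with "vfov" (degrees; the focal length in pixels is half the picture's height over the tangent of half this angle, whatever the lens; pixels are square), "cx", "cy" (the principal point, pixels), "k1" (the pictures are not rectified: a ray, as slopes to the right and down, at radius r is drawn at 1 + k1 r^2 times it, then the intrinsics apply), "extrinsics" (4x4, takes a point from camera to world coordinates). Camera axes: x right, y down, z forward; pixel columns grow to the right and rows downward; lengths in mm; the calibration is good to about 2 mm. A picture is of the moment at which its call begins. calibration takes no time and is no camera call.
- ctrl.finish_job(): hands the job in; it is judged then, once.
Trained networks look in the newest picture that a camera, given by its name, has taken for a name from the list of things; names that differ only in an ending like _2 or _b are one class to them, and where a whole thing is asked for, a point or a joint stands for the part that bears it (a point fixed in the world has none). Each returns a list of dicts, best first, with "confidence" (0 to 1); they miss things now and then, are a little off and sometimes report something else, mostly with a low value. They report only what shows in the picture. A call takes as long as a camera call.
- ctrl.search_frame(camera, name): "bbox" ([left, top, right, bottom] in pixels, round what is visible of it).
- ctrl.trace(camera, name): "pixels" (400x640 bool, what is visible of it) and "bbox" ([left, top, right, bottom] in pixels, round what is visible of it).
The state is a dict: "clock": time; "qpos": joint angles; "qd": joint speeds; "tau": joint torques, N m; "eef_pos": TCP position; "tool_rot": TCP orientation; "force": force on the tool from outside, world axes, zero at the start; "torque": the same for the moment, N m; "width": finger opening in mm; "gripper_force": force on a finger pad.
Only numpy, scipy, OpenCV 4.12 (cv2) and the standard library are available. Lean on these libraries where they do the work, as an engineer would, in place of code of your own. Each camera call takes 0.05 s, during which the arm holds its last target. There are 200 camera calls.

## Working session

There is one attempt and no reset: what is moved stays moved. The work goes in short steps, Python scripts to look and compute and a tool call to move; the robot and the scene stay as the last step left them, time stands still between calls to the robot, and variables do not carry over. Pictures are saved under pics/ and viewed, at most 10 in all, crops included, and the job is handed in when it is done.

Besides the shell and the picture viewer there is one more tool, called after ">>>" as name(argument=value, ...) on one line, values as JSON. play_rows: Moves the arm, as the interface text tells. Its arguments: {"type":"object","properties":{"targets":{"type":"array"}},"required":["targets"]}

```bash
mkdir -p pics; cat > h.py <<'E'
import numpy as np,cv2
from cell import ctrl
from scipy.spatial.transform import Rotation as Rn
def cam(n):
    c=ctrl.calibration(n);f=200/np.tan(np.radians(c['vfov'])/2)
    return c,f
def pts(n,depth,mask):
    c,f=cam(n);v,u=np.nonzero(mask&(depth>0));d=depth[v,u].astype(float)
    x=(u-c['cx'])/f;y=(v-c['cy'])/f
    a,b=x.copy(),y.copy()
    for _ in range(20):
        s=1+c['k1']*(a*a+b*b);a,b=x/s,y/s
    P=np.c_[a*d,b*d,d,np.ones(len(d))]@np.array(c['extrinsics']).T
    return P[:,:3]
def pose(s):
    return np.array(s['eef_pos']),Rn.from_euler('xyz',s['tool_rot']).as_matrix()
def grab(n,fn=None):
    im,d=ctrl.get_image(n)
    if fn: cv2.imwrite('pics/'+fn,im[:,:,::-1])
    return im,d
E
python3 - <<'E'
from h import *
s=ctrl.read_state();print({k:np.round(v,3).tolist() for k,v in s.items()},ctrl.finger_overhang)
D={}
for n in('top','side'):
    c=ctrl.calibration(n);print(n,c['k1'],c['vfov'],np.round(c['extrinsics'],2).tolist())
    im,d=grab(n,n+'0.png');np.save(n+'_d.npy',d)
    for t in['post_center','lens_center','carrier_fin','mat','posts_tray_in','lens_tray_in','stage_face','stage','screwdriver']:
        for r in ctrl.trace(n,t)[:2]:
            P=pts(n,d,r['pixels'])
            if len(P): print(t,round(r['confidence'],2),np.round(r['bbox']).tolist(),len(P),'med',np.median(P,0).round(0).tolist(),'p2',np.percentile(P,2,0).round(0).tolist(),'p98',np.percentile(P,98,0).round(0).tolist())
            np.save(f'm_{n}_{t}.npy',r['pixels']) if r is not None and not D.get((n,t)) else 0
            D[(n,t)]=1
E
```

```text
{'clock': 0.0, 'qpos': [-1.349, 0.629, 0.038, 1.518, -0.027, 0.996, -0.02], 'qd': [-0.001, 0.002, -0.0, 0.001, 0.001, 0.0, -0.0], 'tau': [0.0, -56.338, 1.226, -19.345, 0.011, 0.01, 0.0], 'eef_pos': [184.291, 622.715, 255.37], 'tool_rot': [-3.14, 0.0, 2.854], 'force': [-0.039, 0.241, -0.378], 'torque': [0.02, -0.033, 0.012], 'gripper_force': 0.0, 'width': 85.262} 25.0
top 0.03542270391531623 45.90660726814386 [[0.03, -0.99, 0.12, 394.94], [-1.0, -0.03, 0.01, 7.14], [-0.0, -0.12, -0.99, 1414.68], [0.0, 0.0, 0.0, 1.0]]
lens_center 0.55 [442.0, 202.0, 458.0, 216.0] 157 med [555.0, -363.0, 20.0] p2 [538.0, -383.0, 3.0] p98 [573.0, -346.0, 27.0]
carrier_fin 0.79 [410.0, 232.0, 432.0, 255.0] 411 med [456.0, -280.0, 10.0] p2 [423.0, -311.0, 1.0] p98 [492.0, -258.0, 47.0]
mat 0.8 [374.0, 185.0, 467.0, 261.0] 6010 med [519.0, -281.0, 3.0] p2 [411.0, -415.0, -4.0] p98 [623.0, -152.0, 9.0]
posts_tray_in 0.9 [233.0, 194.0, 276.0, 248.0] 2044 med [512.0, 216.0, 6.0] p2 [436.0, 158.0, -2.0] p98 [592.0, 268.0, 28.0]
posts_tray_in 0.55 [192.0, 145.0, 215.0, 168.0] 380 med [683.0, 361.0, 58.0] p2 [661
[... 1446 characters left out ...]
 313.0, 349.0, 398.0] 4599 med [473.0, 345.0, 5.0] p2 [400.0, 288.0, 1.0] p98 [556.0, 396.0, 26.0]
stage_face 0.85 [311.0, 192.0, 358.0, 233.0] 1274 med [534.0, 39.0, 70.0] p2 [487.0, -5.0, 52.0] p98 [582.0, 78.0, 84.0]
stage 0.85 [310.0, 195.0, 360.0, 244.0] 2040 med [532.0, 54.0, 63.0] p2 [485.0, -11.0, 2.0] p98 [581.0, 90.0, 84.0]
stage 0.64 [331.0, 114.0, 428.0, 191.0] 4105 med [517.0, -263.0, 3.0] p2 [410.0, -418.0, -1.0] p98 [624.0, -157.0, 7.0]
screwdriver 0.86 [389.0, 198.0, 407.0, 262.0] 379 med [394.0, -41.0, 23.0] p2 [382.0, -97.0, 5.0] p98 [410.0, 68.0, 28.0]
screwdriver 0.44 [257.0, 312.0, 347.0, 395.0] 4382 med [473.0, 346.0, 5.0] p2 [402.0, 290.0, 2.0] p98 [556.0, 396.0, 26.0]
```

```bash
python3 - <<'E'
import cv2,numpy as np
t=cv2.imread('pics/top0.png');s=cv2.imread('pics/side0.png')
a=cv2.resize(t[140:280,170:490],None,fx=2.5,fy=2.5,interpolation=cv2.INTER_CUBIC)
cv2.imwrite('pics/topc.png',a)
b=cv2.resize(s[90:400,230:460],(445,600),interpolation=cv2.INTER_CUBIC);cv2.imwrite('pics/sidec.png',b)
E
```

```text
(no output)
```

View pics/topc.png

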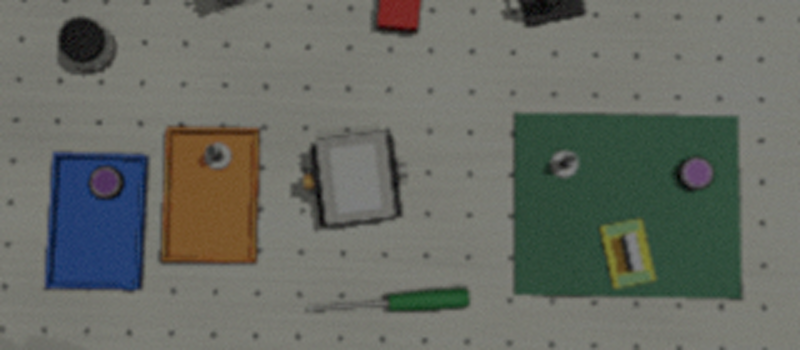

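View pics/sidec.png

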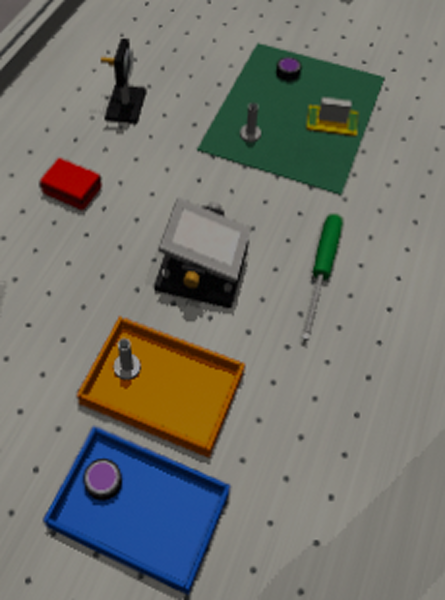

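```bash
cat > meas.py <<'E'
from h import *
def cloud(n,im,d):
    m=np.ones(d.shape,bool)&(d>0);P=pts(n,d,m);return P,im[m].astype(int)
def near(P,c,r): return np.hypot(P[:,0]-c[0],P[:,1]-c[1])<r
if __name__=='__main__':
  for n in('top','side'):
    im=cv2.imread(f'pics/{n}0.png')[:,:,::-1];d=np.load(n+'_d.npy')
    P,C=cloud(n,im,d)
    hsv=cv2.cvtColor(np.uint8(C)[None],cv2.COLOR_RGB2HSV)[0].astype(int)
    k=near(P,(561,-208),40);q=P[k&(P[:,2]>30)];print(n,'post',q.mean(0).round(1),np.ptp(q,0).round(1),len(q),q[:,2].max().round(1))
    k=near(P,(555,-365),40);q=P[k&(P[:,2]>14)];print(n,'lens',q.mean(0).round(1),((q.max(0)+q.min(0))/2).round(1),np.ptp(q,0).round(1),len(q),np.median(q[:,2]).round(1))
    k=near(P,(456,-282),70)
    ye=k&(hsv[:,0]>20)&(hsv[:,0]<36)&(hsv[:,1]>100)|(k&(P[:,2]>7)&(P[:,2]<60));q=P[ye];r=cv2.minAreaRect(q[:,:2].astype(np.float32));print(n,'carrier rect',r,len(q))
    f=P[k&(P[:,2]>30)];r=cv2.minAreaRect(f[:,:2].astype(np.float32));print(n,'fin',f.mean(0).round(1),r,len(f),np.percentile(f[:,2],[50,95]))
    for nm,g in(('posts',(510,212)),('lens',(474,346))):
        k=near(P,g,115)&(hsv[:,1]>110)&(P[:,2]>17)&(P[:,2]<32)&((hsv[:,0]<25) if nm=='posts' else (hsv[:,0]>95)&(hsv[:,0]<130))
        r=cv2.minAreaRect(P[k][:,:2].astype(np.float32));print(n,nm,'tray',r,k.sum())
    k=near(P,(535,40),75)&(P[:,2]>40);q=P[k];c0=np.median(q,0)
    for _ in range(8):
        A=np.c_[q[:,:2],np.ones(len(q))];co=np.linalg.lstsq(A,q[:,2],rcond=None)[0];res=np.abs(P[:,2]-np.c_[P[:,:2],np.ones(len(P))]@co);kk=k&(res<4);q=P[kk]
    nv=np.array([-co[0],-co[1],1]);nv/=np.linalg.norm(nv);print(n,'plane n',nv.round(3),'slope',np.arccos(nv[2]).round(3),'yaw',np.arctan2(co[1],co[0]).round(3),kk.sum())
    ux=np.array([co[0],co[1],co[0]**2+co[1]**2]);ux/=np.linalg.norm(ux);uy=np.cross(nv,ux)
    br=C.sum(1);v=br[kk]
    for lab,sel in(('plate',kk),('white',kk&(br>np.percentile(v,35)+0))):
        w=P[sel];ab=np.c_[w@ux,w@uy].astype(np.float32);r=cv2.minAreaRect(ab)
        ctr=r[0][0]*ux+r[0][1]*uy;h=w.mean(0)@nv;print('  ',lab,r[1],r[2],(ctr+h*nv).round(1),'mean',w.mean(0).round(1),sel.sum())
    print(np.percentile(v,[5,20,35,50,65,80,95]))
E
python3 meas.py
```

```text
top post [ 563.  -205.9   55.3] [12.8 14.4 35.6] 31 66.5
top lens [ 556.1 -363.5   20.6] [ 556.7 -364.2   23.4] [39.2 38.7 17.9] 146 20.9
top carrier rect ((455.9755859375, -279.39788818359375), (107.5835952758789, 132.53369140625), 23.915403366088867) 458
top fin [ 460.  -281.6   43. ] ((460.1109313964844, -282.6561279296875), (43.36451721191406, 13.112314224243164), 14.869436264038086) 79 [43.45274616 48.31327051]
top posts tray ((514.1801147460938, 212.5481719970703), (157.92361450195312, 109.90322875976562), 1.4207513332366943) 322
top lens tray ((479.4388732910156, 345.0537109375), (158.27879333496094, 109.60242462158203), 0.6559469103813171) 295
top plane n [-0.289 -0.05   0.956] slope 0.298 yaw 0.172 832
   plate (106.90727996826172, 100.98517608642578) 88.09938049316406 [534.1  38.   69.1] mean [533.2  39.8  69. ] 832
   white (92.06880187988281, 91.50969696044922) 88.14373779296875 [534.7  30.5  69.1] mean [531.5  37.1  68.5] 540
[235.1 310.  319.  333.  365.  370.  375. ]
side post [ 561.7 -209.    49.7] [13.8 12.6 32.7] 49 63.4
side lens [ 553.7 -364.6   20.4] [ 553.9 -367
[... 209 characters left out ...]
75, -286.7591857910156), (40.984432220458984, 15.341011047363281), 12.468092918395996) 94 [42.22021572 46.23776763]
side posts tray ((514.259765625, 207.45452880859375), (160.99937438964844, 112.5677490234375), 0.93097323179245) 691
side lens tray ((479.20611572265625, 341.48858642578125), (110.7549057006836, 160.25071716308594), 89.88374328613281) 807
side plane n [-0.296 -0.035  0.955] slope 0.302 yaw 0.119 1232
   plate (100.36001586914062, 100.3443374633789) 1.6470073461532593 [532.4  37.1  69.7] mean [532.9  37.2  69.9] 1232
   white (97.685791015625, 80.27000427246094) 1.6408408880233765 [532.3  34.   69.7] mean [530.7  33.2  69.2] 784
[261.55 355.   362.   381.   440.   443.   447.  ]
```

>>> play_rows(targets=[[0, -3, -3.45, 0, 0], [0, -6, -6.9, 0, 0], [0, -9, -10.35, 0, -2], [0, -12, -13.8, 0, -4], [0, -15, -17.25, 0, -6], [0, -18, -20.7, 0, -8], [0, -21, -24.15, 0, -10], [0, -24, -27.6, 0, -12], [0, -27, -31.05, 0, -14], [0, -30, -34.5, 0, -16.4]])

```text
clock: 2.0
eef_pos: [374.9, 205.7, 256.7]
tool_rot: [3.141, 0.001, -3.141]
force: [1.0, 0.0, 0.1]
width: 85.7
gripper_force: 0.0
```

```bash
cat > go.py <<'E'
import sys
from h import *
# usage: go.py x y z yaw_rad : delta in tool axes (cm, deg) from measured pose
s=ctrl.read_state();p,R=pose(s);a=list(map(float,sys.argv[1:]))
print('clock',round(s['clock'],2),'pos',p.round(1),'rpy',np.round(s['tool_rot'],3),'F',np.round(s['force'],1),'w',round(s['width'],1),'gf',round(s['gripper_force'],1))
print('delta cm',(R.T@(np.array(a[:3])-p)/10).round(2))
yaw=np.arctan2(R[1,0],R[0,0]);print('spin',np.degrees((yaw-a[3]+np.pi/2)%np.pi-np.pi/2).round(1),'q',np.round(s['qpos'],2))
E
python3 go.py 562 -207.5 200 3.1416
python3 - <<'E'
from h import *
from meas import *
for n,th in(('top',350),('side',410)):
    im=cv2.imread(f'pics/{n}0.png')[:,:,::-1];d=np.load(n+'_d.npy');P,C=cloud(n,im,d)
    nv=np.array([-.293,-.043,.955]);nv/=np.linalg.norm(nv)
    yaw=np.arctan2(.043,.293)
    uy=np.array([-np.sin(yaw),np.cos(yaw),0]);ux=np.cross(uy,nv)
    k=near(P,(533,38),60)&(abs((P-[533,38,69.5])@nv)<6)&(C.sum(1)>th)
    w=P[k];ab=np.c_[w@ux,w@uy].astype(np.float32)
    lo,hi=np.percentile(ab,[1.5,98.5],0);c=(lo+hi)/2
    print(n,k.sum(),hi-lo,cv2.minAreaRect(ab),(c[0]*ux+c[1]*uy+(w@nv).mean()*nv).round(1),'mean',w.mean(0).round(1))
E
```

```text
clock 2.0 pos [374.9 205.7 256.7] rpy [ 3.141e+00  1.000e-03 -3.141e+00] F [1.  0.  0.1] w 85.7 gf 0.0
delta cm [-18.7  -41.33   5.66]
spin 0.0 q [-0.57  0.31  0.    2.1  -0.    0.72  1.  ]
top 444 [73.1931636  48.42417061] ((529.5150756835938, -38.186553955078125), (51.2413215637207, 76.00511169433594), 89.66687774658203) [532.7  39.9  69.3] mean [532.9  39.9  69.4]
side 559 [73.70260345 48.55222704] ((528.8362426757812, -43.04319381713867), (52.80686569213867, 76.06329345703125), 89.67085266113281) [532.4  35.1  69.9] mean [532.5  35.1  69.9]
```

>>> play_rows(targets=[[0, -1.9, -4.1, 0.5, 0], [0, -3.8, -8.2, 1, 0], [0, -5.7, -12.4, 1.5, 0], [0, -7.6, -16.5, 2, 0], [0, -9.5, -20.7, 3, 0], [0, -11.4, -25, 3.5, 0], [0, -13.3, -29.3, 4, 0], [0, -15.2, -33.4, 4.5, 0], [0, -17, -37.5, 5, 0], [0, -18.7, -41.3, 5.7, 0]])

```text
clock: 3.0
eef_pos: [561.4, -208.4, 199.4]
tool_rot: [-3.141, 0.001, 3.139]
force: [1.6, 0.8, 0.5]
width: 85.6
gripper_force: 0.0
```

```bash
python3 go.py 562 -207.5 55 3.1416
python3 - <<'E'
from h import *
from meas import *
for n in('top','side'):
    im,d=grab(n,n+'1.png');P,C=cloud(n,im,d)
    k=near(P,(562,-207),25)&(P[:,2]>25)&(P[:,2]<66);q=P[k];print(n,len(q),q.mean(0).round(1) if len(q) else '')
E
```

```text
clock 3.0 pos [ 561.4 -208.4  199.4] rpy [-3.141e+00  1.000e-03  3.139e+00] F [1.6 0.8 0.5] w 85.6 gf 0.0
delta cm [-0.04  0.09 14.44]
spin -0.1 q [ 0.28  0.62  0.04  1.73 -0.03  0.79  1.91]
top 27 [ 562.1 -205.4   52.7]
side 58 [ 561.5 -209.1   46.3]
```

>>> play_rows(targets=[[0, 0, 0.1, 4, 0], [0, 0, 0.1, 8, 0], [0, 0, 0.1, 11, 0], [0, 0, 0.1, 13, 0], [0, 0, 0.1, 14.4, 0], [1, 0, 0.1, 14.4, 0], [1, 0, 0.1, 14.4, 0], [1, 0, 0.1, 14.4, 0], [1, 0, 0.1, 14.4, 0], [1, 0, 0.1, 14.4, 0]])

```text
clock: 4.1
eef_pos: [561.2, -205.4, 56.3]
tool_rot: [-3.141, 0.002, 3.14]
force: [-1.4, 1.9, 19.0]
width: 13.0
gripper_force: 46.7
```

>>> play_rows(targets=[[1, 0, 0, 0, 0], [1, 0, 0, -2, 0], [1, 0, 0, -5, 0], [1, 0, 0, -8, 0], [1, 0, 0, -11, 0], [1, 0, 0, -13, 0], [1, 0, 0, -15, 0]])

```text
clock: 4.8
eef_pos: [560.4, -204.9, 206.6]
tool_rot: [-3.142, 0.001, 3.14]
force: [0.3, -0.5, -1.4]
width: 12.1
gripper_force: 58.4
```

```bash
python3 go.py 477 210 200 3.1416
python3 - <<'E'
from h import *
from meas import *
s=ctrl.read_state();p,_=pose(s)
for n in('top','side'):
    im,d=grab(n,n+'2.png');P,C=cloud(n,im,d)
    k=near(P,p[:2],20)&(P[:,2]<p[2]-30)&(P[:,2]>100);q=P[k];print(n,p.round(1),len(q),q.mean(0).round(1) if len(q) else '',q.min(0).round(1),q.max(0).round(1))
    k=near(P,(562,-207),25)&(P[:,2]>15)&(P[:,2]<70);print('left on mat',k.sum())
E
```

```text
clock 4.8 pos [ 560.4 -204.9  206.6] rpy [-3.142e+00  1.000e-03  3.140e+00] F [ 0.3 -0.5 -1.4] w 12.1 gf 58.4
delta cm [ 8.41 41.48  0.66]
spin -0.1 q [ 0.28  0.61  0.04  1.73 -0.03  0.81  1.9 ]
top [ 560.4 -204.9  206.6] 14 [ 552.1 -194.   157.8] [ 549.  -203.2  153.9] [ 557.7 -186.4  161.8]
left on mat 0
side [ 560.4 -204.9  206.6] 91 [ 561.9 -200.8  163.3] [ 547.8 -221.7  156.1] [ 577.3 -188.7  176.3]
left on mat 0
```

>>> play_rows(targets=[[1, 0.4, 2, 0, 0], [1, 1.2, 6, 0, 0], [1, 2.2, 11, 0, 0], [1, 3.2, 16, 0, 0], [1, 4.2, 21, 0, 0], [1, 5.2, 26, 0, 0], [1, 6.2, 31, 0, 0], [1, 7.2, 36, 0, 0], [1, 8, 39.8, 0, 0], [1, 8.4, 41.7, 0, 0]])

```text
clock: 5.9
eef_pos: [474.8, 217.5, 204.2]
tool_rot: [3.14, -0.002, -3.136]
force: [0.4, 0.2, -1.1]
width: 12.1
gripper_force: 58.5
```

>>> play_rows(targets=[[1, 0, 0, 0, 0], [1, 0, 0, 3, 0], [1, 0, 0, 6, 0], [1, 0, 0, 9, 0], [1, 0, 0, 11, 0], [1, 0, 0, 12, 0], [1, 0, 0, 13, 0], [1, 0, 0, 13.5, 0], [1, 0, 0, 13.5, 0]])

```text
clock: 6.8
eef_pos: [477.3, 211.9, 70.1]
tool_rot: [-3.141, -0.0, 3.14]
force: [0.9, -0.4, -0.6]
width: 12.0
gripper_force: 58.6
```

```bash
python3 go.py 477 212 58.3 3.1416
```

```text
clock 6.8 pos [477.3 211.9  70.1] rpy [-3.141 -0.     3.14 ] F [ 0.9 -0.4 -0.6] w 12.0 gf 58.6
delta cm [0.03 0.01 1.18]
spin -0.1 q [-0.5   0.74  0.04  2.01 -0.07  0.39  1.16]
```

>>> play_rows(targets=[[1, 0, 0, 0.5, 0], [1, 0, 0, 0.9, 0], [1, 0, 0, 1.2, 0], [1, 0, 0, 1.2, 0], [1, 0, 0, 1.2, 0], [0.5, 0, 0, 1.2, 0], [0.5, 0, 0, 1.2, 0], [0.5, 0, 0, 1.2, 0], [0.5, 0, 0, 1.2, 0]])

```text
clock: 7.7
eef_pos: [477.2, 212.1, 58.3]
tool_rot: [-3.142, -0.0, 3.14]
force: [-0.4, 0.3, -0.7]
width: 43.0
gripper_force: 0.0
```

>>> play_rows(targets=[[0.5, 0, 0, -1, 0], [0.5, 0, 0, -4, 0], [0.5, 0, 0, -8, 0], [0.5, 0, 0, -12, 0], [0.5, 0, 0, -14, 0], [0.5, 0, 0, -14, 0]])

```text
clock: 8.3
eef_pos: [479.1, 213.0, 202.1]
tool_rot: [3.138, 0.007, 3.14]
force: [0.2, 0.5, 0.3]
width: 42.4
gripper_force: 0.0
```

```bash
python3 go.py 555 -364 196 3.1416
python3 - <<'E'
from h import *
for n in('side',):
    im,d=grab(n,'side3.png')
    r=ctrl.trace(n,'post_center')
    for o in r: P=pts(n,d,o['pixels']);print(o['confidence'],len(P),np.median(P,0).round(0),P.min(0).round(0),P.max(0).round(0))
E
```

```text
clock 8.3 pos [479.1 213.  202.1] rpy [3.138 0.007 3.14 ] F [0.2 0.5 0.3] w 42.4 gf 0.0
delta cm [ -7.69 -57.69   0.47]
spin -0.1 q [-0.52  0.52  0.07  1.93 -0.05  0.68  1.15]
0.75 216 [477. 216.  12.] [463. 193.   4.] [496. 228.  67.]
```

>>> play_rows(targets=[[0, -0.6, -4, 0, 0], [0, -1.2, -8.5, 0, 0], [0, -1.8, -13, 0, 0], [0, -2.4, -17.5, 0, 0], [0, -3, -22, 0, 0], [0, -3.6, -26.5, 0, 0], [0, -4.2, -31, 0, 0], [0, -4.8, -35.5, 0, 0], [0, -5.4, -40, 0, 0], [0, -6, -44.5, 0, 0]])

```text
clock: 9.4
eef_pos: [535.4, -234.4, 196.5]
tool_rot: [3.14, -0.003, 3.14]
force: [0.9, 0.5, -1.0]
width: 85.2
gripper_force: 0.0
```

>>> play_rows(targets=[[0, -0.6, -4.5, 0, 0], [0, -1.2, -9, 2, 0], [0, -1.6, -12, 5, 0], [0, -1.7, -13, 8, 0], [0, -1.7, -13, 11, 0], [0, -1.7, -13, 11, 0], [0, -1.7, -13, 11, 0]])

```text
clock: 10.1
eef_pos: [552.6, -362.0, 87.0]
tool_rot: [3.14, -0.003, 3.14]
force: [0.5, -0.1, 1.1]
width: 85.1
gripper_force: 0.0
```

```bash
python3 go.py 555 -363.5 29 3.1416
python3 - <<'E'
from h import *
from meas import *
for n in('top','side'):
    im,d=grab(n,n+'4.png');P,C=cloud(n,im,d)
    k=near(P,(555,-364),45)&(P[:,2]>14)&(P[:,2]<28);q=P[k];print(n,len(q),((q.max(0)+q.min(0))/2).round(1),np.ptp(q,0).round(1))
E
```

```text
clock 10.1 pos [ 552.6 -362.    87. ] rpy [ 3.14e+00 -3.00e-03  3.14e+00] F [ 0.5 -0.1  1.1] w 85.1 gf 0.0
delta cm [-0.26 -0.16  5.8 ]
spin -0.1 q [ 0.53  0.85  0.02  1.61 -0.02  0.69  2.13]
top 41 [ 549.6 -362.3   20.9] [23.7 33.6 13.5]
side 99 [ 554.3 -367.4   19.4] [38.6 40.9 10.5]
```

>>> play_rows(targets=[[0, -0.2, -0.2, 2, 0], [0, -0.2, -0.2, 4, 0], [0, -0.2, -0.2, 5.2, 0], [0, -0.2, -0.2, 5.7, 0], [0, -0.2, -0.2, 5.7, 0], [1, -0.2, -0.2, 5.7, 0], [1, -0.2, -0.2, 5.7, 0], [1, -0.2, -0.2, 5.7, 0], [1, -0.2, -0.2, 5.7, 0], [1, -0.2, -0.2, 5.7, 0]])

```text
clock: 11.2
eef_pos: [555.9, -365.4, 32.5]
tool_rot: [-3.141, 0.001, 3.14]
force: [-0.1, -0.4, 5.2]
width: 37.6
gripper_force: 60.0
```

>>> play_rows(targets=[[1, 0, 0, 0, 0], [1, 0, 0, -2, 0], [1, 0, 0, -5, 0], [1, 0, 0, -9, 0], [1, 0, 0, -13, 0], [1, 0, 0, -15, 0], [1, 0, 0, -15, 0]])

```text
clock: 11.9
eef_pos: [557.2, -366.2, 185.2]
tool_rot: [-3.138, 0.006, 3.14]
force: [0.2, 0.1, -0.8]
width: 37.6
gripper_force: 60.2
```

```bash
python3 go.py 442 343.5 180 3.1416
```

```text
clock 11.9 pos [ 557.2 -366.2  185.2] rpy [-3.138  0.006  3.14 ] F [ 0.2  0.1 -0.8] w 37.6 gf 60.2
delta cm [11.64 70.96  0.18]
spin -0.1 q [ 0.53  0.72  0.02  1.54 -0.02  0.87  2.13]
```

>>> play_rows(targets=[[1, 0.4, 2.5, 0, 0], [1, 1.1, 6.5, 0, 0], [1, 1.8, 11, 0, 0], [1, 2.5, 15.5, 0, 0], [1, 3.2, 20, 0, 0], [1, 4, 24.5, 0, 0], [1, 4.7, 29, 0, 0], [1, 5.4, 33.5, 0, 0], [1, 6.1, 38, 0, 0], [1, 6.9, 42.5, 0, 0]])

```text
clock: 12.9
eef_pos: [485.7, 61.8, 180.2]
tool_rot: [-3.141, -0.002, 3.14]
force: [0.8, 0.7, -1.7]
width: 37.7
gripper_force: 60.2
```

>>> play_rows(targets=[[1, 0.7, 4.5, 0, 0], [1, 1.4, 9, 0, 0], [1, 2.1, 13.5, 0, 0], [1, 2.8, 18, 0, 0], [1, 3.5, 22.5, 0, 0], [1, 4.2, 26.5, 0, 0], [1, 4.6, 28.5, 0, 0], [1, 4.6, 28.5, 2, 0], [1, 4.6, 28.5, 5, 0], [1, 4.6, 28.5, 8, 0]])

```text
clock: 13.9
eef_pos: [440.7, 345.1, 99.5]
tool_rot: [-3.141, -0.001, 3.141]
force: [-0.1, -0.5, -1.2]
width: 37.5
gripper_force: 60.3
```

>>> play_rows(targets=[[1, 0, 0, 2, 0], [1, 0, 0, 3, 0], [1, 0, 0, 3, 0], [1, 0, 0, 3, 0]])

```text
clock: 14.3
eef_pos: [441.6, 345.2, 71.5]
tool_rot: [3.142, 0.0, 3.14]
force: [0.9, 0.2, -0.5]
width: 37.7
gripper_force: 60.3
```

```bash
python3 go.py 442 343.5 33 3.1416
```

```text
clock 14.3 pos [441.6 345.2  71.5] rpy [3.142 0.    3.14 ] F [ 0.9  0.2 -0.5] w 37.7 gf 60.3
delta cm [-0.04 -0.17  3.85]
spin -0.1 q [-0.76  0.77  0.07  1.91 -0.11  0.46  0.96]
```

>>> play_rows(targets=[[1, 0, 0, 1.5, 0], [1, 0, 0, 2.8, 0], [1, 0, 0, 3.5, 0], [1, 0, 0, 3.8, 0], [1, 0, 0, 3.8, 0], [1, 0, 0, 3.8, 0], [0.38, 0, 0, 3.8, 0], [0.38, 0, 0, 3.8, 0], [0.38, 0, 0, 3.8, 0], [0.38, 0, 0, 3.8, 0]])

```text
clock: 15.3
eef_pos: [441.4, 345.2, 33.0]
tool_rot: [-3.141, -0.0, 3.14]
force: [0.5, -0.3, 0.1]
width: 53.0
gripper_force: 0.0
```

>>> play_rows(targets=[[0.38, 0, 0, -1, 0], [0.38, 0, 0, -4, 0], [0.38, 0, 0, -8, 0], [0.38, 0, 0, -12, 0], [0.38, 0, 0, -16, 0], [0.38, 0, 0, -16, 0], [0.38, 0, 0, -16, 0]])

```text
clock: 16.0
eef_pos: [441.7, 345.5, 194.7]
tool_rot: [3.14, 0.002, 3.14]
force: [-1.1, -0.1, -0.9]
width: 52.9
gripper_force: 0.0
```

```bash
python3 go.py 459 -282.5 120 3.37
python3 - <<'E'
from h import *
for n in('side',):
    im,d=grab(n,'side5.png')
    for o in ctrl.trace(n,'lens_center'): P=pts(n,d,o['pixels']);print(o['confidence'],len(P),np.median(P,0).round(0),P.min(0).round(0),P.max(0).round(0))
# refine carrier yaw: plate corners by colour, both first pictures, and fin
from meas import *
for n in('top','side'):
    im=cv2.imread(f'pics/{n}0.png')[:,:,::-1];d=np.load(n+'_d.npy');P,C=cloud(n,im,d)
    h=cv2.cvtColor(np.uint8(C)[None],cv2.COLOR_RGB2HSV)[0].astype(int)
    k=near(P,(458,-283),52)&(h[:,0]>20)&(h[:,0]<34)&(h[:,1]>90)&(P[:,2]<20)
    q=P[k,:2];r=cv2.minAreaRect(q.astype(np.float32));print(n,r,k.sum())
E
```

```text
clock 16.0 pos [441.7 345.5 194.7] rpy [3.14e+00 2.00e-03 3.14e+00] F [-1.1 -0.1 -0.9] w 52.9 gf 0.0
delta cm [ -1.81 -62.81   7.36]
spin -13.2 q [-0.79  0.58  0.11  1.84 -0.09  0.73  0.94]
0.63 349 [439. 347.  23.] [422. 319.   5.] [458. 398. 224.]
0.49 3301 [471. 361.   5.] [398. 286.  -4.] [567. 412. 277.]
top ((458.97308349609375, -284.3128356933594), (69.52484893798828, 53.33634948730469), 11.98927116394043) 157
side ((457.467041015625, -291.16119384765625), (76.166748046875, 60.960418701171875), 10.281888961791992) 149
```

>>> play_rows(targets=[[0, 0, -4, 0, -2], [0, -0.2, -8.5, 0, -4], [0, -0.4, -13, 0, -6], [0, -0.6, -17.5, 0, -8], [0, -0.8, -22, 0, -10], [0, -1, -26.5, 0, -12], [0, -1.2, -31, 0, -13], [0, -1.4, -35.5, 0, -13], [0, -1.5, -40, 0, -13], [0, -1.5, -44.5, 0, -13]])

```text
clock: 17.1
eef_pos: [454.6, -101.4, 191.9]
tool_rot: [3.14, -0.003, -2.916]
force: [1.7, 0.1, 0.3]
width: 85.7
gripper_force: 0.0
```

```bash
python3 go.py 459 -282.5 90 3.37
```

```text
clock 17.1 pos [ 454.6 -101.4  191.9] rpy [ 3.140e+00 -3.000e-03 -2.916e+00] F [1.7 0.1 0.3] w 85.7 gf 0.0
delta cm [  3.59 -17.76  10.18]
spin -0.2 q [ 0.16  0.47 -0.    2.08  0.    0.59  1.96]
```

>>> play_rows(targets=[[0, 0.8, -4, 1, 0], [0, 1.6, -8, 3, 0], [0, 2.4, -12, 6, 0], [0, 3.2, -16, 9, 0], [0, 3.6, -17.6, 10, 0], [0, 3.6, -17.6, 10.2, 0], [0, 3.6, -17.6, 10.2, 0], [0, 3.6, -17.6, 10.2, 0]])

```text
clock: 17.9
eef_pos: [460.3, -277.4, 91.4]
tool_rot: [3.14, 0.0, -2.914]
force: [0.3, 0.4, -0.4]
width: 85.8
gripper_force: 0.0
```

```bash
python3 go.py 459 -282.5 43 3.37
python3 - <<'E'
from h import *
im,d=grab('top','top6.png');im2,_=grab('side','side6.png')
a=cv2.resize(im[200:280,380:460],(500,500),interpolation=cv2.INTER_CUBIC);b=cv2.resize(im2[120:190,360:430],(300,300),interpolation=cv2.INTER_CUBIC)
o=np.zeros((500,800,3),np.uint8);o[:,:500]=a;o[:300,500:]=b;cv2.imwrite('pics/c6.png',o[:,:,::-1])
E
```

```text
clock 17.9 pos [ 460.3 -277.4   91.4] rpy [ 3.14   0.    -2.914] F [ 0.3  0.4 -0.4] w 85.8 gf 0.0
delta cm [ 0.24 -0.48  4.84]
spin -0.0 q [ 0.51  0.71 -0.03  1.96  0.03  0.46  2.26]
```

View pics/c6.png

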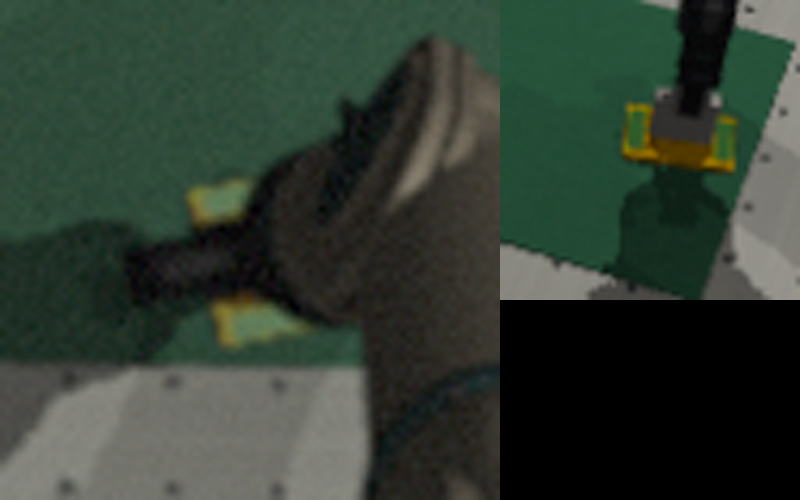

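>>> play_rows(targets=[[0, 0.2, -0.4, 1.5, 0], [0, 0.2, -0.4, 3, 0], [0, 0.2, -0.4, 4, 0], [0, 0.2, -0.4, 4.7, 0], [0, 0.2, -0.4, 4.7, 0], [1, 0.2, -0.4, 4.7, 0], [1, 0.2, -0.4, 4.7, 0], [1, 0.2, -0.4, 4.7, 0], [1, 0.2, -0.4, 4.7, 0], [1, 0.2, -0.4, 4.7, 0]])

```text
clock: 19.0
eef_pos: [459.3, -284.3, 44.7]
tool_rot: [-3.14, 0.001, -2.916]
force: [0.5, -2.1, 0.7]
width: 12.5
gripper_force: 0.7
```

>>> play_rows(targets=[[1, 0, 0, 0, 0], [1, 0, 0, -2, 0], [1, 0, 0, -5, 0], [1, 0, 0, -9, 0], [1, 0, 0, -13, 0], [1, 0, 0, -15, 0], [1, 0, 0, -15, 0], [1, 0, 0, -15, 0]])

```text
clock: 19.8
eef_pos: [458.5, -283.4, 193.9]
tool_rot: [3.141, -0.0, -2.916]
force: [0.1, -0.1, -1.2]
width: 10.8
gripper_force: 58.7
```

```bash
python3 go.py 532 40 190 3.287
python3 - <<'E'
from h import *
from meas import *
s=ctrl.read_state();p,R=pose(s)
for n in('top','side'):
    im,d=grab(n,n+'7.png');P,C=cloud(n,im,d)
    h=cv2.cvtColor(np.uint8(C)[None],cv2.COLOR_RGB2HSV)[0].astype(int)
    k=near(P,p[:2],60)&(h[:,0]>16)&(h[:,0]<36)&(h[:,1]>90)&(P[:,2]>p[2]-80)&(P[:,2]<p[2]-20)
    L=(P[k]-p)@R
    if k.sum()>10: print(n,k.sum(),'tool frame min/max',L.min(0).round(1),L.max(0).round(1),cv2.minAreaRect(L[:,:2].astype(np.float32)),'z',np.median(L[:,2]).round(1), np.polyfit(L[:,0],L[:,2],1).round(3))
E
```

```text
clock 19.8 pos [ 458.5 -283.4  193.9] rpy [ 3.141 -0.    -2.916] F [ 0.1 -0.1 -1.2] w 10.8 gf 58.7
delta cm [-14.4   29.88   0.4 ]
spin 4.6 q [ 0.52  0.55 -0.03  1.89  0.03  0.7   2.27]
top 88 tool frame min/max [-37.2   8.7  23.6] [35.3 29.6 43.2] ((-1.023529052734375, 19.13043785095215), (20.659624099731445, 72.51041412353516), 89.64317321777344) z 36.2 [-1.9000e-02  3.5668e+01]
side 190 tool frame min/max [-35.1 -26.8  20.3] [38.  27.8 43. ] ((1.3480491638183594, 0.3015880584716797), (54.564048767089844, 72.98030853271484), 89.57714080810547) z 36.8 [4.0000e-03 3.6867e+01]
```

>>> play_rows(targets=[[1, -1, 2, 0, 0], [1, -2.5, 5, 0, 1], [1, -4.5, 9, 0, 2], [1, -6.5, 13, 0, 3], [1, -8.5, 17, 0, 4], [1, -10.5, 21, 0, 4.9], [1, -12.5, 25, 0.5, 4.9], [1, -14, 28.2, 1.5, 4.9], [1, -14.6, 29.6, 2.5, 4.9], [1, -14.6, 29.6, 3.2, 4.9]])

```text
clock: 20.9
eef_pos: [534.2, 40.0, 160.2]
tool_rot: [3.14, -0.003, -2.997]
force: [0.1, 0.2, -1.4]
width: 10.6
gripper_force: 58.8
```

>>> play_rows(targets=[[1, 0, 0, 0, 0], [1, 0, 0, 0, 0]])

```text
clock: 21.1
eef_pos: [534.5, 34.7, 161.8]
tool_rot: [-3.14, -0.002, -3.005]
force: [-0.0, 0.6, -1.3]
width: 11.1
gripper_force: 58.8
```

```bash
python3 go.py 535 37.8 128 3.282
python3 - <<'E'
from h import *
from meas import *
s=ctrl.read_state();p,R=pose(s)
for n in('top','side'):
    im,d=grab(n,n+'8.png');P,C=cloud(n,im,d)
    h=cv2.cvtColor(np.uint8(C)[None],cv2.COLOR_RGB2HSV)[0].astype(int)
    k=near(P,p[:2],60)&(h[:,0]>16)&(h[:,0]<36)&(h[:,1]>90)&(P[:,2]>p[2]-80)&(P[:,2]<p[2]-20)
    L=(P[k]-p)@R
    if k.sum()>10: print(n,k.sum(),L.min(0).round(1),L.max(0).round(1),np.polyfit(L[:,0],L[:,2],1).round(3))
E
```

```text
clock 21.1 pos [534.5  34.7 161.8] rpy [-3.140e+00 -2.000e-03 -3.005e+00] F [-0.   0.6 -1.3] w 11.1 gf 58.8
delta cm [-0.1   0.31  3.38]
spin -0.2 q [-0.13  0.6   0.02  1.93 -0.02  0.62  1.61]
side 282 [-36.6 -26.3  25.4] [38.3 24.9 41.2] [-4.000e-03  3.533e+01]
```

>>> play_rows(targets=[[1, 0, 0, 1, 0], [1, 0, 0, 2, 0], [1, 0, 0, 2, 0], [1, 0, 0, 2, 0], [1, 0, 0, 2, 0], [1, 0, 0, 2, 0]])

```text
clock: 21.8
eef_pos: [535.3, 37.4, 142.5]
tool_rot: [-3.142, 0.0, -3.002]
force: [0.1, 0.1, -1.4]
width: 11.0
gripper_force: 58.8
```

```bash
cat > chk.py <<'E'
from h import *
from meas import *
import sys
nv=np.array([-.293,-.043,.955]);nv/=np.linalg.norm(nv);yaw=.14
uy=np.array([-np.sin(yaw),np.cos(yaw),0]);uy-=nv*(uy@nv);uy/=np.linalg.norm(uy);ux=np.cross(uy,nv)
C0=np.array([532.5,35.1,69.9])
for n in sys.argv[1:]:
    im,d=grab(n,f"{n}_{ctrl.read_state()['clock']:.2f}.png");P,C=cloud(n,im,d)
    s=ctrl.read_state();p,R=pose(s)
    h=cv2.cvtColor(np.uint8(C)[None],cv2.COLOR_RGB2HSV)[0].astype(int)
    k=near(P,p[:2],60)&(h[:,0]>16)&(h[:,0]<36)&(h[:,1]>90)&(P[:,2]>p[2]-80)&(P[:,2]<p[2]-20)
    print(n,'pos',p.round(1),'F',np.round(s['force'],1),'gf',round(s['gripper_force'],1),'w',round(s['width'],1),k.sum())
    if k.sum()>20:
        L=(P[k]-p)@R;F=(P[k]-C0)@np.c_[ux,uy,nv]
        lo,hi=np.percentile(L,[1,99],0);print(' tool',lo.round(1),hi.round(1),'mid',((lo+hi)/2).round(1))
        A=np.c_[L[:,:2],np.ones(len(L))];w=np.ones(len(L),bool)
        for _ in range(6):
            c=np.linalg.lstsq(A[w],L[w,2],rcond=None)[0];w=abs(A@c-L[:,2])<3
        print(' tool slope dz/dx,dz/dy',c.round(3),w.sum())
        lo,hi=np.percentile(F,[1,99],0);print(' face',lo.round(1),hi.round(1),'mid',((lo+hi)/2).round(1))
        A=np.c_[F[:,:2],np.ones(len(F))];w=np.ones(len(L),bool)
        for _ in range(6):
            c=np.linalg.lstsq(A[w],F[w,2],rcond=None)[0];w=abs(A@c-F[:,2])<3
        print(' face slope',c.round(3),w.sum())
E
python3 chk.py side top; python3 go.py 535 37.8 128 3.282
```

```text
side pos [535.3  37.5 142.5] F [ 0.2  0.1 -1.3] gf 58.8 w 10.9 304
 tool [-35.5 -24.4  32.3] [38.5 57.  79.2] mid [ 1.5 16.3 55.8]
 tool slope dz/dx,dz/dy [7.0000e-03 2.6000e-02 3.5314e+01] 247
 face [-23.  -22.4  -8.2] [48.  59.  46.7] mid [12.5 18.3 19.3]
 face slope [-2.970e-01 -3.000e-02  3.902e+01] 247
top pos [535.3  37.5 142.5] F [ 0.5  0.5 -0.2] gf 58.8 w 10.8 0
clock 21.9 pos [535.3  37.5 142.5] rpy [ 3.142e+00  1.000e-03 -3.002e+00] F [ 0.5  0.5 -0.2] w 10.8 gf 58.8
delta cm [0.02 0.04 1.45]
spin -0.0 q [-0.13  0.63  0.02  1.94 -0.02  0.57  1.61]
```

```bash
sed -i 's/^    k=near(P,p\[:2\],60).*/&\n    k\&=((P-p)@R[:,2]<52)/' chk.py; python3 chk.py side
```

```text
side pos [535.2  37.5 142.5] F [-0.4  0.3 -1.5] gf 58.8 w 10.8 275
 tool [-35.9 -24.7  31.7] [38.4 24.5 40.9] mid [ 1.3 -0.1 36.3]
 tool slope dz/dx,dz/dy [1.2000e-02 2.8000e-02 3.5449e+01] 256
 face [-23.2 -22.6  22.5] [47.9 26.6 48.1] mid [12.3  2.  35.3]
 face slope [-2.9600e-01 -3.1000e-02  3.8783e+01] 255
```

>>> play_rows(targets=[[1, -0.1, -0.2, 0.5, 0], [1, -0.1, -0.2, 1, 0], [1, -0.1, -0.2, 1.4, 0], [1, -0.1, -0.2, 1.6, 0], [1, -0.1, -0.2, 1.8, 0], [1, -0.1, -0.2, 1.9, 0], [1, -0.1, -0.2, 1.9, 0]])

```text
clock: 22.65
eef_pos: [536.3, 35.6, 123.5]
tool_rot: [3.142, -0.0, -3.002]
force: [-1.1, -0.2, 1.5]
width: 10.9
gripper_force: 59.3
```

```bash
python3 chk.py side
```

```text
side pos [536.2  35.6 123.5] F [-1.1 -0.3  2. ] gf 59.3 w 11.4 268
 tool [-35.7 -25.6  32.7] [38.5 24.8 45.5] mid [ 1.4 -0.4 39.1]
 tool slope dz/dx,dz/dy [-1.0000e-03  1.3000e-02  3.5522e+01] 242
 face [-28.6 -25.7   0.9] [43.  24.7 29. ] mid [ 7.2 -0.5 15. ]
 face slope [-3.1000e-01 -1.7000e-02  1.9031e+01] 239
```

>>> play_rows(targets=[[1, 0.05, 0, 0.05, 0], [1, 0.1, 0, 0.1, 0], [1, 0.15, 0, 0.15, 0], [1, 0.2, 0, 0.2, 0], [1, 0.25, 0, 0.25, 0], [1, 0.3, 0, 0.3, 0]])

```text
clock: 23.3
eef_pos: [535.7, 35.5, 122.6]
tool_rot: [-3.142, 0.006, -3.002]
force: [-3.1, 0.3, 19.7]
width: 11.1
gripper_force: 61.7
```

```bash
python3 chk.py side; python3 go.py 525 34 110 3.282
```

```text
side pos [535.8  35.5 122.7] F [-2.2  0.6 17. ] gf 61.6 w 10.6 267
 tool [-36.2 -24.3  32.2] [38.1 24.4 44.7] mid [ 1.   0.1 38.4]
 tool slope dz/dx,dz/dy [1.0000e-02 7.0000e-03 3.5598e+01] 245
 face [-28.6 -24.4   0.2] [43.1 24.4 27.8] mid [ 7.2 -0.  14. ]
 face slope [-2.9200e-01 -8.0000e-03  1.7866e+01] 240
clock 23.35 pos [535.8  35.5 122.7] rpy [-3.142  0.006 -3.002] F [-2.2  0.6 17. ] w 10.6 gf 61.6
delta cm [1.09 0.   1.26]
spin -0.0 q [-0.13  0.66  0.02  1.96 -0.02  0.52  1.61]
```

>>> play_rows(targets=[[0.9, 0, 0, 0, 0], [0.9, 0, 0, 0, 0], [0.9, 0, 0, 0, 0]])

```text
clock: 23.65
eef_pos: [535.7, 35.5, 122.7]
tool_rot: [-3.142, 0.006, -3.002]
force: [-2.2, 0.7, 16.9]
width: 11.3
gripper_force: 61.5
```

```bash
python3 chk.py side
```

```text
side pos [535.8  35.5 122.7] F [-2.4 -0.3 15.5] gf 61.5 w 10.5 270
 tool [-36.2 -24.5  31.8] [38.3 24.4 47.2] mid [ 1.1 -0.  39.5]
 tool slope dz/dx,dz/dy [7.0000e-03 5.0000e-03 3.5511e+01] 238
 face [-28.6 -24.5   0.6] [43.1 24.4 27.7] mid [ 7.3 -0.1 14.2]
 face slope [-2.9500e-01 -7.0000e-03  1.7963e+01] 237
```

>>> play_rows(targets=[[0.88, 0, 0, 0, 0], [0.88, 0, 0, 0, 0], [0.88, 0, 0, 0, 0]])

```text
clock: 24.0
eef_pos: [535.7, 35.5, 122.6]
tool_rot: [-3.142, 0.006, -3.002]
force: [-3.1, -0.2, 16.3]
width: 10.7
gripper_force: 61.5
```

>>> play_rows(targets=[[0.87, 0, 0, 0, 0], [0.87, 0, 0, 0, 0], [0.87, 0, 0, 0, 0]])

```text
clock: 24.3
eef_pos: [535.5, 35.4, 122.4]
tool_rot: [-3.142, 0.006, -3.002]
force: [-2.2, -0.1, 15.0]
width: 11.4
gripper_force: 41.8
```

>>> play_rows(targets=[[0.865, 0, 0, 0, 0], [0.865, 0, 0, 0, 0], [0.865, 0, 0, 0, 0]])

```text
clock: 24.6
eef_pos: [534.8, 35.3, 121.5]
tool_rot: [-3.142, 0.004, -3.002]
force: [-1.6, -0.0, 7.8]
width: 11.9
gripper_force: 22.1
```

```bash
python3 chk.py side
```

```text
side pos [534.8  35.3 121.4] F [-0.7 -0.2  7.7] gf 22.1 w 11.3 274
 tool [-37.2 -25.6  31.7] [37.3 24.6 46.6] mid [ 0.  -0.5 39.2]
 tool slope dz/dx,dz/dy [4.1000e-02 6.0000e-03 3.5171e+01] 245
 face [-28.9 -25.6   0.5] [42.9 24.5 25.3] mid [ 7.  -0.5 12.9]
 face slope [-2.6000e-01 -8.0000e-03  1.6767e+01] 244
```

>>> play_rows(targets=[[0.865, 0.07, 0, 0.08, 0], [0.865, 0.14, 0, 0.16, 0], [0.865, 0.21, 0, 0.24, 0], [0.865, 0.28, 0, 0.32, 0], [0.865, 0.35, 0, 0.4, 0], [0.865, 0.42, 0, 0.48, 0], [0.865, 0.46, 0, 0.54, 0], [0.865, 0.5, 0, 0.6, 0], [0.865, 0.5, 0, 0.6, 0]])

```text
clock: 25.55
eef_pos: [529.3, 34.6, 114.6]
tool_rot: [3.142, 0.002, -3.002]
force: [1.1, 0.2, 5.5]
width: 11.9
gripper_force: 22.2
```

```bash
python3 chk.py side
```

```text
side pos [529.2  34.6 114.5] F [2.2 0.6 3. ] gf 22.1 w 11.9 284
 tool [-41.2 -25.1  26.2] [31.6 58.5 51.1] mid [-4.8 16.7 38.7]
 tool slope dz/dx,dz/dy [1.9800e-01 6.0000e-03 3.5134e+01] 236
 face [-32.4 -25.1  -8.4] [41.4 58.4 14.8] mid [ 4.5 16.6  3.2]
 face slope [-1.0300e-01 -8.0000e-03  1.0018e+01] 236
```

>>> play_rows(targets=[[0.865, 0.07, 0, 0.08, 0], [0.865, 0.14, 0, 0.16, 0], [0.865, 0.21, 0, 0.24, 0], [0.865, 0.28, 0, 0.32, 0], [0.865, 0.35, 0, 0.4, 0], [0.865, 0.4, 0, 0.46, 0], [0.865, 0.4, 0, 0.48, 0], [0.865, 0.4, 0, 0.48, 0]])

```text
clock: 26.4
eef_pos: [524.2, 33.8, 109.4]
tool_rot: [3.142, -0.001, -3.002]
force: [1.1, 0.0, 5.0]
width: 11.6
gripper_force: 22.5
```

```bash
sed -i 's/    k&=.*/&\&(abs((P-p)@R[:,1])<32)/' chk.py; python3 chk.py side
```

```text
side pos [524.2  33.8 109.4] F [1.4 0.9 4.2] gf 22.5 w 11.6 269
 tool [-43.4 -25.5  21.8] [27.9 24.3 50. ] mid [-7.7 -0.6 35.9]
 tool slope dz/dx,dz/dy [2.9900e-01 1.7000e-02 3.5579e+01] 230
 face [-37.3 -25.6  -1.7] [38.1 24.2  9.6] mid [ 0.4 -0.7  3.9]
 face slope [-0.009 -0.019  6.19 ] 232
```

>>> play_rows(targets=[[0.865, -0.02, 0.02, 0.03, 0], [0.865, -0.04, 0.04, 0.06, 0], [0.865, -0.06, 0.05, 0.09, 0], [0.865, -0.06, 0.05, 0.12, 0], [0.865, -0.06, 0.05, 0.12, 0], [1, -0.06, 0.05, 0.12, 0], [1, -0.06, 0.05, 0.12, 0], [1, -0.06, 0.05, 0.12, 0], [1, -0.06, 0.05, 0.12, 0]])

```text
clock: 27.35
eef_pos: [523.9, 33.8, 108.8]
tool_rot: [-3.141, -0.002, -3.002]
force: [-2.2, -0.7, 11.1]
width: 10.9
gripper_force: 58.5
```

```bash
python3 chk.py side top; python3 - <<'E'
import cv2,glob,numpy as np
s=sorted(glob.glob('pics/side_*'))[-1];t=sorted(glob.glob('pics/top_*'))[-1];print(s,t)
a=cv2.resize(cv2.imread(s)[175:250,290:375],(510,450),interpolation=cv2.INTER_CUBIC);b=cv2.resize(cv2.imread(t)[180:240,280:340],(290,290),interpolation=cv2.INTER_CUBIC)
o=np.zeros((450,800,3),np.uint8);o[:,:510]=a;o[:290,510:]=b;cv2.imwrite('pics/fin.png',o)
E
```

```text
side pos [523.9  33.8 108.8] F [-1.7 -0.7 11.6] gf 58.5 w 11.4 265
 tool [-43.8 -25.   21.6] [27.4 25.3 49.5] mid [-8.2  0.2 35.5]
 tool slope dz/dx,dz/dy [3.1400e-01 1.0000e-03 3.5773e+01] 224
 face [-36.7 -25.1  -0.8] [38.2 25.2  8.3] mid [0.8 0.1 3.7]
 face slope [ 2.000e-03 -4.000e-03  5.562e+00] 225
top pos [523.9  33.8 108.8] F [-1.9 -0.8 11.5] gf 58.5 w 10.9 0
pics/side_27.35.png pics/top_27.40.png
```

View pics/fin.png

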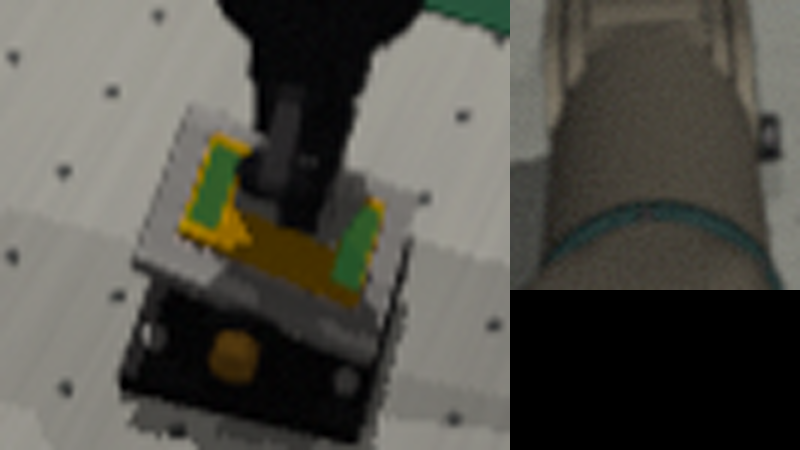

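```bash
python3 -c "
from cell import ctrl
print(ctrl.finish_job())"
```

```text
the job is handed in; nothing more can be done
None
```

I handed the job in at about 27 s: the post and lens mount are in their trays, and the arm is still gripping the yellow carrier's fin and pressing it at about 12 N. By the side camera the carrier is flush and within 1 mm of the patch centre; the arm hid it from the top camera, so there was no second check.

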